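Load the dairy carrier in filling order

TASK

Move the four filled containers from the row of drip dishes into the four pockets of the white carrier, keeping their filling order: the leftmost container as the robot sees it (its left is +y) was filled first and goes into the pocket next to the carrier's upright steel handle, the second from the left into the next pocket, and so on to the far end. Set each one down upright on its pocket's floor, without dropping it or tipping it over, and let go of it.

Things in the scene. Friction and masses are not known exactly. Their poses are not given: they have to be found in the camera images.
- tall_bottle: Round white milk bottle, 54 mm across, 140 mm tall; best taken by its round screw cap, 38 mm across, which spans 116 to 140 mm above the underside; neck below it 32 mm across down to 100 mm, then a sloping shoulder. Origin: centre of its underside, z up along its axis. Loose; starts upright on its dish, underside 10 mm above the bench. About 0.28 kg.
- square_bottle: Square white yoghurt bottle, 52 x 52 mm, 120 mm tall; best taken by its round screw cap, 42 mm across, 96 to 120 mm above the underside; neck 32 mm across from 86 mm up, a sloping shoulder below. Origin: centre of its underside, z up along its axis. Loose; starts upright on its dish, underside 10 mm above the bench. Turned up to 0.15 rad from its dish; x and y axes are square to its sides. About 0.25 kg.
- tub: Brown cardboard tub with a flat lid, 115 mm tall, 52 mm across at the foot, 58 mm under the lid; the round lid is 62 mm across and spans 98 to 115 mm above the underside; take it by the lid. Origin: centre of its underside, z up along its axis. Loose; starts upright on its dish, underside 10 mm above the bench. About 0.22 kg.
- glass_jar: Round glass jar of white curd, 58 mm across, 126 mm tall; best taken by its steel screw lid, 53 mm across, 104 to 126 mm above the underside; neck 48 mm across below it. Origin: centre of its underside, z up along its axis. Loose; starts upright on its dish, underside 10 mm above the bench. About 0.30 kg.
- dish_a: Square aluminium drip dish, 78 x 78 mm, floor 4 mm thick, rim top 10 mm above its underside, under the tall bottle at the start. Four alike dishes, fixed, in one row 86 mm apart on a dark steel tray, in any order. Origin: centre of its underside, 6 mm above the bench; its y axis runs along the row to the robot's left (within 0.1 rad of world +y).
- dish_b: Square aluminium drip dish, 78 x 78 mm, floor 4 mm thick, rim top 10 mm above its underside, under the square bottle at the start. Four alike dishes, fixed, in one row 86 mm apart on a dark steel tray, in any order. Origin: centre of its underside, 6 mm above the bench; its y axis runs along the row to the robot's left (within 0.1 rad of world +y).
- dish_c: Square aluminium drip dish, 78 x 78 mm, floor 4 mm thick, rim top 10 mm above its underside, under the tub at the start. Four alike dishes, fixed, in one row 86 mm apart on a dark steel tray, in any order. Origin: centre of its underside, 6 mm above the bench; its y axis runs along the row to the robot's left (within 0.1 rad of world +y).
- dish_d: Square aluminium drip dish, 78 x 78 mm, floor 4 mm thick, rim top 10 mm above its underside, under the glass jar at the start. Four alike dishes, fixed, in one row 86 mm apart on a dark steel tray, in any order. Origin: centre of its underside, 6 mm above the bench; its y axis runs along the row to the robot's left (within 0.1 rad of world +y).
- carrier: White plastic carrier, fixed, base 86 x 386 mm: a row of four open pockets, each 74 x 74 mm inside, centred at x = 0, y = -120, -40, 40, 120 mm in its frame; walls 6 mm thick, tops 30 mm and pocket floors 6 mm above the bench. Origin: centre of its underside, on the bench; y along the row to the robot's left (within 0.1 rad of world +y). It is nearer the robot than the dish row, or beyond it.
- handle: Upright steel loop, 72 mm wide across the row, 12 mm bar, top 112 mm above the bench, fixed at one end of the carrier, left (+y) or right (-y); the other end has a flat white plate. Origin: centre of its foot, 6 mm above the bench, on the carrier's long centre line, 180 mm from the carrier's centre and 60 mm from the nearest pocket's; axes as the carrier's.

How it is judged:
By the outcome, as a careful person would: the job done as asked, in the order asked, and still so for the second after the job is handed in, with the robot touching nothing.
It also fails if it takes over 96 s, if anything falls off the work surface, if the arm or the gripper's body presses on something with over 40 N, if the wrist force passes 120 N, or if a joint passes its speed limit or range.

ROBOT

A 7-joint arm with a two-finger parallel gripper is mounted at the origin on the work surface. World frame = base frame: x ahead of the robot, y to its left, z up, the work surface at z = 0. Lengths are in m, angles in rad, forces in N, time in s.
With the tool pointing down it reaches from about 0.425 to 0.925 m from the base axis. Payload 6.8 kg.
Tool frame: the origin (TCP) lies midway between the tips of the shut fingers; the grasp point (between the pads) lies r.grip_point_offset behind it (r.grip_point_offset is the distance from the TCP to the grasp point, in m); z points along the fingers, y is the direction in which the jaws open and shut (so a half turn about z gives the same grasp; the last joint's range is limited). The gripper opens to 85 mm and grips with 20 to 120 N. Pads are 22 mm wide; open, the fingers measure 114 mm over their backs; the gripper's body (76 mm by 85 mm) begins 54 mm behind the grasp point. The pads swing forward as they close: fully open they stand 13 mm farther back than shut.
Start: joints at [-1.305, 0.477, 0.022, 1.555, -0.011, 1.109, -0.083], TCP at [0.246, 0.628, 0.231] pointing down, gripper open.
Joint ranges: [-2.96, 2.96], [-0.34, 2.1], [-1.41, 1.46], [0.24, 2.44], [-1.37, 4.51], [0.17, 1.92], [-2.96, 2.96]. Speed limits (rad/s): [2.39, 2.39, 3.14, 3.14, 3.14, 3.14, 3.14].

INTERFACE

Orientations are given as a rotation vector (axis times angle).
In Python, from bench import r gives the robot as it stands. The module is installed in compiled form; this text tells all that it offers.
- The arm moves only by the tool play_rows, never from a script. Its argument "deltas" is a list of rows, each a list of 3 entries, a list of its own where there are three numbers: the finger opening in mm, from 0 to 85.4, then the shift along the tool's x, y, z in mm, then the turn, a rotation vector about the tool's x, y, z in rad. A call has 1 to 8 rows; each row is the pose to reach, as a shift and turn from the pose measured when the call began, along the tool's axes at that moment; what a row does not reach only later rows make up. A row lasts 1/8 s, in which the tool goes at most 62.5 mm and 10.7 degrees, less where a joint would pass 70% of its speed; a pose out of reach is approached as far as the arm can. A call with a gripper value outside its range is refused whole. The fingers move at their own pace and stop on an object; "squeeze" is the grip in N (left out, the last holds). Time passes only in rows, so rows that repeat a pose let the fingers close. It gives the time, the measured TCP pose, the force and the opening at its end, in the units of the state.
- r.get_obs(): the state, without advancing time (a new reading comes with each control period).
- r.grab_frame(name): name is "side" or "top"; returns (picture, depth): 384x512x3 uint8, red, green, blue; 384x512 float32, m along the optical axis (not along the pixel's ray), 0 where there is no reading.
- r.camera_model(name): a dict with "mtx" (3x3 intrinsics, pixels), "rvec" (rotation vector, rad) and "tvec" (3), from world to camera coordinates, as OpenCV has them. Camera axes: x right, y down, z forward; pixel columns grow to the right and rows downward; lengths in m; the calibration is good to about 2 mm. A picture is of the moment at which its call begins. camera_model takes no time and is no camera call.
- r.hand_in(): hands the job in, once; it reports no verdict.
The state is a dict: "clock": time; "joints": joint angles; "qvel": joint speeds; "tau": joint torques, N m; "tcp_pos": TCP position; "orientation": TCP orientation; "contact_force": force on the tool from outside, world axes, zero at the start; "moment": the same for the moment, N m; "grip_width": finger opening in m.
Only numpy, scipy, OpenCV 4.12 (cv2) and the standard library are available. Lean on these libraries where they do the work, as an engineer would, in place of code of your own. Each camera call takes 0.05 s, during which the arm holds its last target. There are 200 camera calls.

## Working session

There is one attempt and no reset: what is moved stays moved. The work goes in short steps, Python scripts to look and compute and a tool call to move; the robot and the scene stay as the last step left them, time stands still between calls to the robot, and variables do not carry over. Pictures are saved under pics/ and viewed, about 12 in all and at most 16, crops included, and the job is handed in when it is done.

Besides the shell and the picture viewer there is one more tool, called after "Request:" by a JSON object that holds its "fn" and its "kwargs", one argument or row to a line. play_rows: Moves the arm, as the interface text tells. Its arguments: {"type":"object","properties":{"deltas":{"type":"array"},"squeeze":{"type":"number"}},"required":["deltas"]}

```bash
mkdir -p pics; cat > h.py <<'E'
import numpy as np, cv2
from bench import r
from scipy.spatial.transform import Rotation as R
def cam(n):
    m=r.camera_model(n); return np.array(m["mtx"]),R.from_rotvec(np.ravel(m["rvec"])).as_matrix(),np.ravel(m["tvec"])
def cloud(n,d):
    K,Rm,t=cam(n); v,u=np.mgrid[:d.shape[0],:d.shape[1]]
    p=np.stack([(u-K[0,2])/K[0,0]*d,(v-K[1,2])/K[1,1]*d,d],-1)
    w=(p-t)@Rm; w[d<=0]=np.nan; return w
def snap(n,f,crop=None,s=1.5):
    a,d=r.grab_frame(n); np.savez('pics/'+f+'.npz',a=a,d=d)
    b=a if crop is None else a[crop[1]:crop[3],crop[0]:crop[2]]
    cv2.imwrite('pics/'+f+'.png',cv2.resize(b,None,fx=s,fy=s,interpolation=cv2.INTER_CUBIC)[:,:,::-1]); return a,d
def st():
    o=r.get_obs(); print({k:np.round(o[k],4).tolist() for k in ('clock','joints','tcp_pos','orientation','contact_force','grip_width')}); print(np.round(R.from_rotvec(o['orientation']).as_matrix(),3).tolist())
E
python3 - <<'E'
from h import *
st(); print(r.grip_point_offset)
for n in ('top','side'):
    snap(n,n+'0'); K,Rm,t=cam(n); print(n,(-t@Rm).round(3),Rm[2].round(2))
E
```

```text
{'clock': 0.0, 'joints': [-1.3051, 0.4778, 0.0223, 1.5565, -0.0115, 1.1093, -0.0831], 'tcp_pos': [0.2463, 0.6278, 0.2303], 'orientation': [-0.5837, -3.0867, 0.0029], 'contact_force': [-0.5228, 0.4032, -0.402], 'grip_width': 0.0854}
[[-0.931, 0.365, -0.001], [0.365, 0.931, -0.002], [-0.0, -0.002, -1.0]]
0.0187
top [ 0.502 -0.018  0.693] [ 0.07  0.02 -1.  ]
side [0.63  0.48  0.706] [-0.1 -0.6 -0.8]
```

View pics/top0.png

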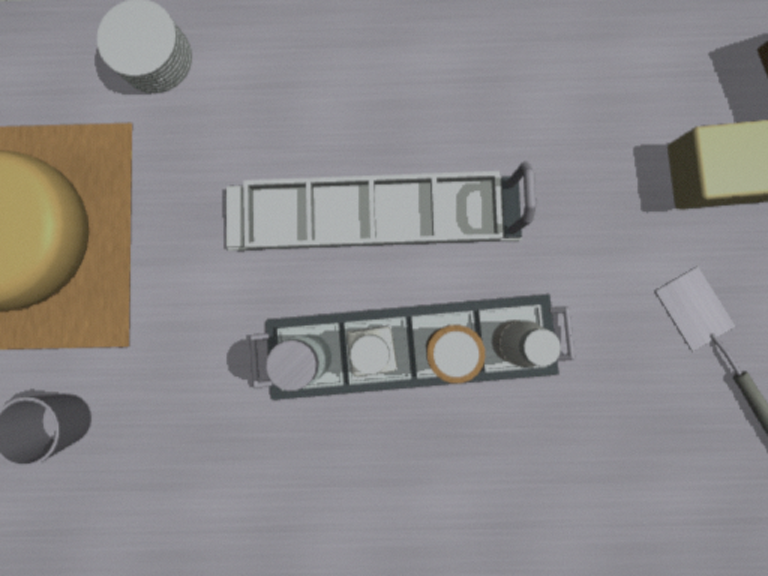

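View pics/side0.png

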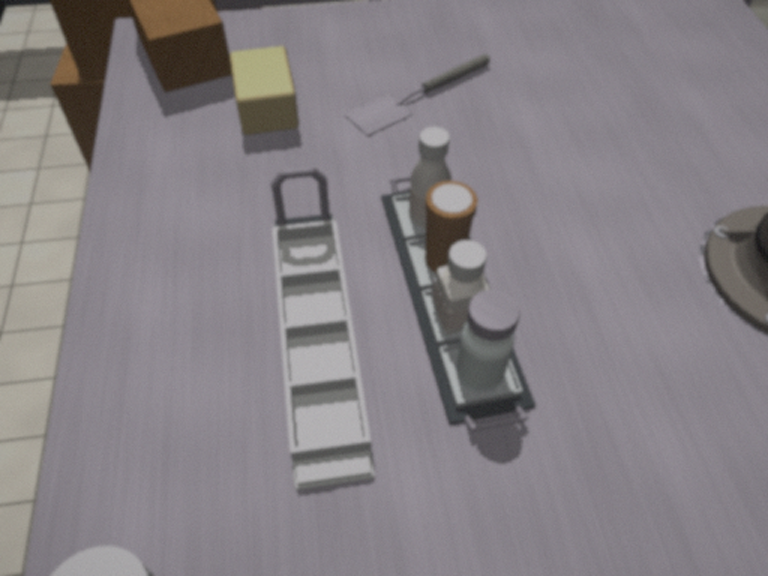

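The dish row is nearer the robot than the carrier, and the handle is at the −y end (top image right, about 528,195). From +y the order is jar (293,363), square bottle (370,352), tub (457,353), tall bottle (541,347).

```bash
python3 - <<'E'
from h import *
z=np.load('pics/top0.npz'); w=cloud('top',z['d']); K,Rm,t=cam('top')
def at(u,v,h):  # pixels in 1.5x picture, plane z=h
    q=np.array([(u/1.5-K[0,2])/K[0,0],(v/1.5-K[1,2])/K[1,1],1])@Rm; c=-t@Rm; return (c+q*(h-c[2])/q[2])
for n,u,v,h,ht in (('jar',293,363,.136,.053),('sq',370,352,.130,.042),('tub',457,353,.125,.062),('tall',541,347,.150,.038)):
    p=at(u,v,h); m=(np.hypot(w[...,0]-p[0],w[...,1]-p[1])<.045)&(abs(w[...,2]-h)<.006)
    q=w[m]; (cx,cy),rad=cv2.minEnclosingCircle(q[:,:2].astype(np.float32))
    print(n,p.round(4),'cloud',m.sum(),(np.nanmin(q,0)+np.nanmax(q,0))[:2]/2,q.mean(0).round(4),np.ptp(q,axis=0).round(4),cx,cy,rad*2)
# carrier
ys,xs=np.mgrid[:384,:512]
m=(xs*1.5>225)&(xs*1.5<512)&(ys*1.5>160)&(ys*1.5<262)&(abs(w[...,2]-.03)<.005)
q=w[m]; rc=cv2.minAreaRect((q[:,:2]*1000).astype(np.float32)); print('wall',m.sum(),q.mean(0),rc,cv2.boxPoints(rc).round(1).tolist())
for c in ((243,180),(500,172),(502,240),(243,248)): print(at(*c,.03).round(4))
m=(xs*1.5>500)&(xs*1.5<550)&(ys*1.5>150)&(ys*1.5<240)&(w[...,2]>.09); print('handle',m.sum(),w[m].mean(0),w[m].max(0),w[m].min(0))
z=np.load('pics/side0.npz'); ws=cloud('side',z['d'])
for n,u,v,h in (('jar',493,313,.136),('sq',467,255,.130),('tub',452,198,.125),('tall',433,137,.150)):
    m=(np.hypot(xs*1.5-u,ys*1.5-v)<40)&(abs(ws[...,2]-h)<.005)
    q=ws[m]; print('side',n,m.sum(),(np.nanmin(q,0)+np.nanmax(q,0))/2,np.ptp(q,axis=0).round(4))
m=(xs*1.5>265)&(xs*1.5<375)&(ys*1.5>225)&(ys*1.5<452)&(abs(ws[...,2]-.03)<.004)
q=ws[m]; print('side wall',m.sum(),cv2.minAreaRect((q[:,:2]*1000).astype(np.float32)))
b=cv2.resize(z['a'][130:330,170:370],None,fx=3,fy=3,interpolation=cv2.INTER_CUBIC)
z=np.load('pics/top0.npz'); cv2.imwrite('pics/c1.png',cv2.resize(z['a'][105:275,145:395],None,fx=3.2,fy=3.2,interpolation=cv2.INTER_CUBIC)[:,:,::-1])
E
```

```text
jar [0.4554 0.0899 0.136 ] cloud 887 [0.45383237 0.09317879] [0.454  0.0924 0.1356] [0.0502 0.052  0.0084] 0.45373740792274475 0.09280283749103546 0.052939292043447495
sq [0.4648 0.0096 0.13  ] cloud 539 [0.46340293 0.0115793 ] [0.4631 0.011  0.1295] [0.0395 0.0399 0.007 ] 0.46303147077560425 0.011073377914726734 0.04154128581285477
tub [ 0.4615 -0.0823  0.125 ] cloud 1180 [ 0.46199191 -0.08011298] [ 0.4616 -0.0805  0.1249] [0.0602 0.0605 0.0089] 0.4615929126739502 -0.08044403791427612 0.061899758875370026
tall [ 0.4675 -0.1644  0.15  ] cloud 497 [ 0.46795097 -0.16509919] [ 0.4682 -0.1646  0.1494] [0.0364 0.0371 0.0082] 0.46815747022628784 -0.16487720608711243 0.03805233910679817
wall 1917 [0.63956172 0.00925301 0.02964512] ((639.2317504882812, 2.239776611328125), (86.9317626953125, 342.3650817871094), 0.6624757647514343) [[593.7999877929688, 172.89999389648438], [597.7000122070312, -169.39999389648438], [684.7000122070312, -168.39999389648438], [680.7000122070312, 173.89999389648438]]
[0.6793 0.1724 0.03  ]
[ 0.681  -0.1546  0.03  ]
[ 0.5942 -0.1538  0.03  ]
[0.5919 0.1725 0.03  ]
handle 296 [ 0.63725811 -0.16910994  0.10658884] [ 0.67500505 -0.16409233  0.1138497 ] [ 0.60527881 -0.17576713  0.0909222 ]
side jar 781 [0.45278534 0.09154727 0.13529271] [0.0522 0.052  0.0084]
side sq 418 [0.46214134 0.0071144  0.13000907] [0.041  0.1185 0.0099]
side tub 725 [ 0.46074797 -0.10229183  0.12484152] [0.0611 0.1025 0.0097]
side tall 249 [ 0.46689896 -0.16687889  0.14945678] [0.0365 0.0388 0.0086]
side wall 1827 ((637.792236328125, 8.069061279296875), (86.07592010498047, 325.5597839355469), 0.667227566242218)
```

View pics/c1.png

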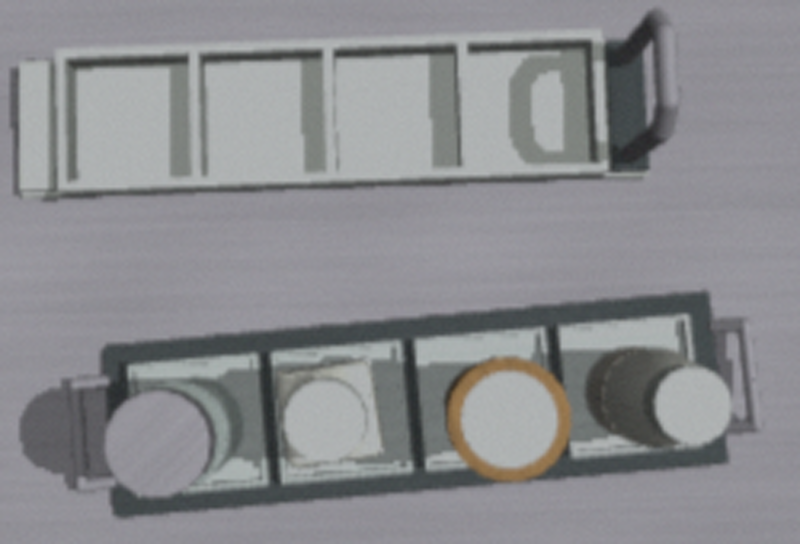

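```bash
cat >> h.py <<'E'
def to(p,yaw=None):
    "tool-frame shift (mm) and turn to world TCP p, tool x=+y, tool y=+x, z down"
    o=r.get_obs(); A=R.from_rotvec(o['orientation']); T=R.from_matrix(np.array([[0,1,0],[1,0,0],[0,0,-1.]]))
    print('t',round(o['clock'],2),'tcp',np.round(o['tcp_pos'],4),'F',np.round(o['contact_force'],1),'w',round(o['grip_width'],4))
    print('shift',(A.inv().apply(np.array(p)-o['tcp_pos'])*1000).round(1),'turn',(A.inv()*T).as_rotvec().round(4))
E
python3 - <<'E'
from h import *
z=np.load('pics/top0.npz'); w=cloud('top',z['d'])
for a,b,c,d in ((90,0,200,95),(0,125,135,350),(0,395,95,465)):
    q=w[int(b/1.5):int(d/1.5),int(a/1.5):int(c/1.5)].reshape(-1,3); q=q[q[:,2]>.02]; print(np.nanmin(q,0).round(3),np.nanmax(q,0).round(3))
to((.4533,.0925,.27)); to((.4533,.0925,.10))
E
```

```text
[0.81 0.25 0.02] [0.909 0.35  0.058]
[0.521 0.37  0.02 ] [0.717 0.467 0.086]
[0.343 0.371 0.02 ] [0.42  0.447 0.083]
t 0.1 tcp [0.2463 0.6279 0.2304] F [ 0.1  0.4 -0.7] w 0.0853
shift [-388.2 -422.9  -38.8] turn [-1.400e-03  1.100e-03  1.197e+00]
t 0.1 tcp [0.2463 0.6279 0.2304] F [ 0.1  0.4 -0.7] w 0.0853
shift [-388.2 -422.6  131.2] turn [-1.400e-03  1.100e-03  1.197e+00]
```

Request:
{"fn": "play_rows", "kwargs": {
  "deltas": [
    [85,[-39,-42,-8],[0,0,0.12]],
    [85,[-78,-85,-15],[0,0,0.24]],
    [85,[-116,-127,-23],[0,0,0.36]],
    [85,[-155,-169,-31],[0,0,0.48]],
    [85,[-194,-211,-39],[0,0,0.6]],
    [85,[-233,-254,-39],[0,0,0.72]],
    [85,[-272,-296,-39],[0,0,0.84]],
    [85,[-311,-338,-39],[0,0,0.96]]
  ],
  "squeeze": 40
}}

```text
clock: 1.1
tcp_pos: [0.4126, 0.1978, 0.27]
orientation: [1.948, 2.465, -0.002]
contact_force: [0.6, 0.1, -0.2]
grip_width: 0.0849
```

```bash
python3 -c "
from h import *
to((.4533,.0925,.20))"
```

```text
t 1.1 tcp [0.4126 0.1978 0.27  ] F [ 0.6  0.1 -0.2] w 0.0849
shift [-111.8   15.3   70.1] turn [-0.0007  0.0013  0.2332]
```

Request:
{"fn": "play_rows", "kwargs": {
  "deltas": [
    [85,[-40,6,20],[0,0,0.1]],
    [85,[-80,11,40],[0,0,0.2]],
    [85,[-112,15,60],[0,0,0.233]],
    [85,[-112,15,70],[0,0,0.233]],
    [85,[-112,15,70],[0,0,0.233]]
  ]
}}

```text
clock: 1.72
tcp_pos: [0.4523, 0.0927, 0.1994]
orientation: [-2.22, -2.222, 0.005]
contact_force: [-0.9, -0.0, -0.1]
grip_width: 0.085
```

```bash
python3 -c "
from h import *
to((.4533,.0925,.101)); snap('side','s1',(150,20,400,300),2.2)"
```

```text
t 1.73 tcp [0.4523 0.0927 0.1994] F [-0.9 -0.  -0.1] w 0.085
shift [-0.   1.2 98.4] turn [-0.0023  0.0019  0.0009]
```

View pics/s1.png

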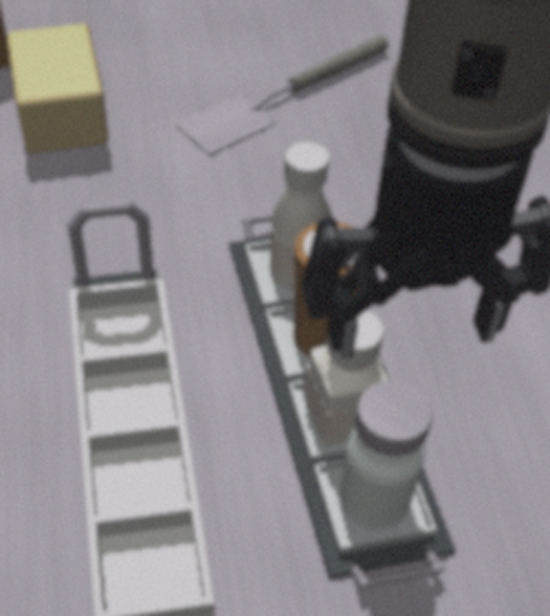

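The side crop shows the open gripper above the jar lid (395,415), with the fingers at (345,330) and (490,320) straddling it along x.

Request:
{"fn": "play_rows", "kwargs": {
  "deltas": [
    [85,[0,1,40],[0,0,0]],
    [85,[0,1,75],[0,0,0]],
    [85,[0,1,98],[0,0,0]],
    [85,[0,1,98],[0,0,0]],
    [40,[0,1,98],[0,0,0]],
    [40,[0,1,98],[0,0,0]],
    [40,[0,1,98],[0,0,0]],
    [40,[0,1,98],[0,0,0]]
  ]
}}

```text
clock: 2.78
tcp_pos: [0.4545, 0.0937, 0.1035]
orientation: [2.219, 2.224, 0.001]
contact_force: [-1.8, 0.3, 6.6]
grip_width: 0.0521
```

Request:
{"fn": "play_rows", "kwargs": {
  "deltas": [
    [40,[0,0,0],[0,0,0]],
    [40,[0,0,0],[0,0,0]],
    [40,[0,0,-8],[0,0,0]],
    [40,[0,0,-25],[0,0,0]],
    [40,[0,0,-55],[0,0,0]],
    [40,[0,0,-95],[0,0,0]],
    [40,[0,0,-135],[0,0,0]],
    [40,[0,0,-165],[0,0,0]]
  ]
}}

```text
clock: 3.78
tcp_pos: [0.4545, 0.0934, 0.2706]
orientation: [2.219, 2.223, 0.004]
contact_force: [-0.5, 1.0, -3.2]
grip_width: 0.052
```

```bash
python3 -c "
from h import *
to((.6399,-.1113,.27));snap('side','s2',(150,0,400,280),2.0)"
```

```text
t 3.77 tcp [0.4545 0.0934 0.2706] F [-0.5  1.  -3.2] w 0.052
shift [-205.   185.1    0.8] turn [ 0.0022 -0.0012  0.0016]
```

View pics/s2.png

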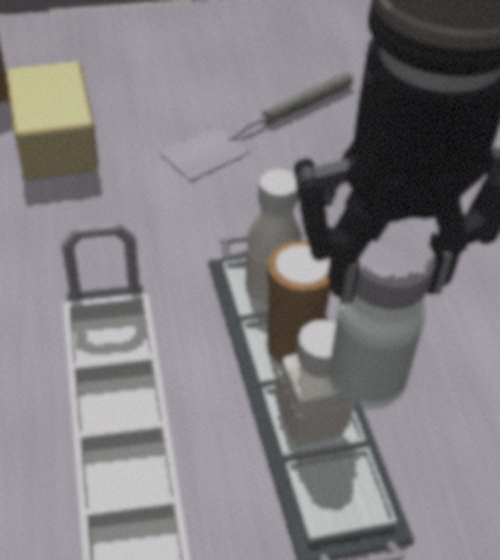

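Side crop: the jar hangs upright in the grip at (380,320), and the other three are undisturbed.

Request:
{"fn": "play_rows", "kwargs": {
  "deltas": [
    [40,[-20,18,0],[0,0,0]],
    [40,[-55,50,0],[0,0,0]],
    [40,[-95,86,0],[0,0,0]],
    [40,[-135,122,0],[0,0,0]],
    [40,[-175,158,0],[0,0,0]],
    [40,[-198,179,0],[0,0,0]],
    [40,[-205,185,0],[0,0,0]],
    [40,[-205,185,0],[0,0,0]]
  ]
}}

```text
clock: 4.82
tcp_pos: [0.6412, -0.1109, 0.274]
orientation: [2.22, 2.221, 0.01]
contact_force: [0.5, 1.1, -1.4]
grip_width: 0.0515
```

```bash
python3 -c "
from h import *
to((.6399,-.1113,.0995))"
```

```text
t 4.83 tcp [ 0.6412 -0.1109  0.274 ] F [ 0.5  1.1 -1.4] w 0.0515
shift [ -1.1  -2.2 174.5] turn [ 0.0056 -0.0037  0.0006]
```

Request:
{"fn": "play_rows", "kwargs": {
  "deltas": [
    [40,[0,-1,30],[0.003,-0.002,0]],
    [40,[-1,-2,70],[0.005,-0.003,0]],
    [40,[-1,-2,110],[0.005,-0.003,0]],
    [40,[-1,-2,140],[0.005,-0.003,0]],
    [40,[-1,-2,158],[0.005,-0.003,0]],
    [40,[-1,-2,166],[0.005,-0.003,0]],
    [40,[-1,-2,166],[0.005,-0.003,0]]
  ]
}}

```text
clock: 5.7
tcp_pos: [0.6403, -0.1109, 0.1084]
orientation: [2.22, 2.222, 0.002]
contact_force: [-0.0, 0.3, -1.9]
grip_width: 0.0518
```

```bash
python3 -c "
from h import *
to((.6399,-.1113,.0995));snap('side','s3',(150,50,350,250),2.5)"
```

```text
t 5.7 tcp [ 0.6403 -0.1109  0.1084] F [-0.   0.3 -1.9] w 0.0518
shift [-0.4 -0.4  8.9] turn [ 0.001  -0.0008  0.001 ]
```

View pics/s3.png

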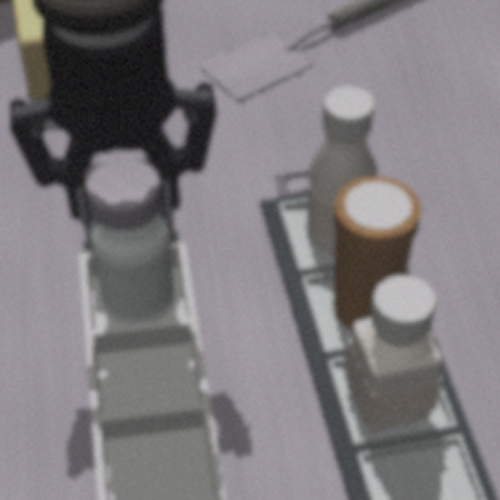

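Side crop: the jar is inside the handle-end pocket (130,270), centred between the walls. I'll lower it gently until it touches.

Request:
{"fn": "play_rows", "kwargs": {
  "deltas": [
    [40,[0,0,4],[0,0,0]],
    [40,[0,0,7],[0,0,0]],
    [40,[0,0,8.5],[0,0,0]],
    [40,[0,0,9],[0,0,0]],
    [40,[0,0,9],[0,0,0]]
  ]
}}

```text
clock: 6.38
tcp_pos: [0.6407, -0.1112, 0.0999]
orientation: [2.22, 2.222, 0.003]
contact_force: [0.3, -0.5, -2.5]
grip_width: 0.0518
```

Request:
{"fn": "play_rows", "kwargs": {
  "deltas": [
    [40,[0,0,1],[0,0,0]],
    [40,[0,0,2],[0,0,0]],
    [40,[0,0,2],[0,0,0]]
  ]
}}

```text
clock: 6.75
tcp_pos: [0.6409, -0.1116, 0.0996]
orientation: [2.22, 2.221, 0.004]
contact_force: [-4.2, 1.2, 11.1]
grip_width: 0.0519
```

Request:
{"fn": "play_rows", "kwargs": {
  "deltas": [
    [40,[0,0,-0.5],[0,0,0]],
    [60,[0,0,-0.5],[0,0,0]],
    [85,[0,0,-0.5],[0,0,0]],
    [85,[0,0,-0.5],[0,0,0]],
    [85,[0,0,-0.5],[0,0,0]],
    [85,[0,0,-15],[0,0,0]],
    [85,[0,0,-50],[0,0,0]],
    [85,[0,0,-100],[0,0,0]]
  ]
}}

```text
clock: 7.75
tcp_pos: [0.6399, -0.1116, 0.2005]
orientation: [-2.221, -2.222, -0.002]
contact_force: [-0.3, 0.3, -0.5]
grip_width: 0.0849
```

```bash
python3 -c "
from h import *
to((.4627,.011,.200)); snap('side','s4',(150,50,350,250),2.5)"
```

```text
t 7.75 tcp [ 0.6399 -0.1116  0.2005] F [-0.3  0.3 -0.5] w 0.0849
shift [ 122.6 -177.2    0.5] turn [ 0.0007 -0.001   0.0003]
```

View pics/s4.png

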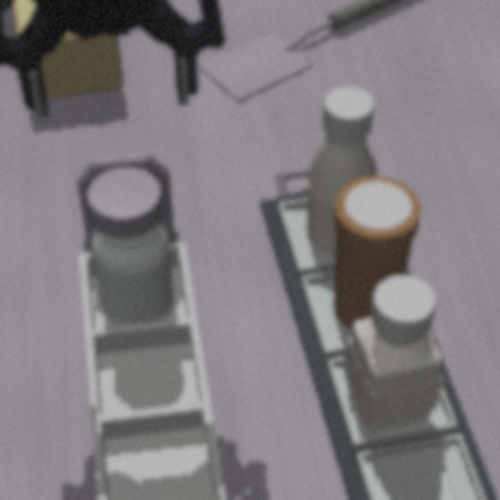

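Jar stands upright in its pocket, released (125,240). Next is the square bottle.

Request:
{"fn": "play_rows", "kwargs": {
  "deltas": [
    [85,[30,-43,0],[0,0,0]],
    [85,[62,-89,0],[0,0,0]],
    [85,[93,-134,0],[0,0,0]],
    [85,[116,-168,0],[0,0,0]],
    [85,[122.5,-177,0],[0,0,0]],
    [85,[122.5,-177,25],[0,0,0]],
    [85,[122.5,-177,50],[0,0,0]],
    [85,[122.5,-177,60],[0,0,0]]
  ]
}}

```text
clock: 8.8
tcp_pos: [0.468, 0.0088, 0.146]
orientation: [2.217, 2.214, 0.013]
contact_force: [0.1, -0.3, -0.5]
grip_width: 0.0852
```

```bash
python3 -c "
from h import *
to((.4627,.011,.096))"
```

```text
t 8.8 tcp [0.468  0.0088 0.146 ] F [ 0.1 -0.3 -0.5] w 0.0852
shift [ 2.2 -5.9 50. ] turn [ 0.0119  0.0005 -0.0015]
```

Request:
{"fn": "play_rows", "kwargs": {
  "deltas": [
    [85,[2,-6,10],[0.012,0,0]],
    [85,[2,-6,35],[0.012,0,0]],
    [85,[2,-6,50],[0.012,0,0]],
    [85,[2,-6,50],[0.012,0,0]],
    [30,[2,-6,50],[0.012,0,0]],
    [30,[2,-6,50],[0.012,0,0]],
    [30,[2,-6,50],[0.012,0,0]],
    [30,[2,-6,50],[0.012,0,0]]
  ]
}}

```text
clock: 9.8
tcp_pos: [0.463, 0.0109, 0.0967]
orientation: [2.223, 2.219, 0.001]
contact_force: [-2.3, -0.4, 5.8]
grip_width: 0.0407
```

Request:
{"fn": "play_rows", "kwargs": {
  "deltas": [
    [30,[0,0,0],[0,0,0]],
    [30,[0,0,0],[0,0,0]],
    [30,[0,0,-8],[0,0,0]],
    [30,[0,0,-25],[0,0,0]],
    [30,[0,0,-55],[0,0,0]],
    [30,[0,0,-95],[0,0,0]],
    [30,[0,0,-135],[0,0,0]],
    [30,[0,0,-160],[0,0,0]]
  ]
}}

```text
clock: 10.8
tcp_pos: [0.4632, 0.0106, 0.2588]
orientation: [2.223, 2.218, 0.004]
contact_force: [-0.5, 0.2, -2.8]
grip_width: 0.0403
```

```bash
python3 -c "
from h import *
to((.639,-.0313,.257))"
```

```text
t 10.8 tcp [0.4632 0.0106 0.2588] F [-0.5  0.2 -2.8] w 0.0403
shift [-41.5 175.9   2.3] turn [ 0.0028 -0.001  -0.0022]
```

Request:
{"fn": "play_rows", "kwargs": {
  "deltas": [
    [30,[-5,20,0],[0,0,0]],
    [30,[-13,55,0],[0,0,0]],
    [30,[-23,98,0],[0,0,0]],
    [30,[-33,140,0],[0,0,0]],
    [30,[-40,168,0],[0,0,0]],
    [30,[-41,176,0],[0,0,0]],
    [30,[-41,176,0],[0,0,0]],
    [30,[-41,176,0],[0,0,0]]
  ]
}}

```text
clock: 11.8
tcp_pos: [0.638, -0.0304, 0.2593]
orientation: [2.223, 2.219, 0.004]
contact_force: [0.0, 0.3, -3.2]
grip_width: 0.0406
```

```bash
python3 -c "
from h import *
to((.639,-.0313,.1007))"
```

```text
t 11.8 tcp [ 0.638  -0.0304  0.2593] F [ 0.   0.3 -3.2] w 0.0406
shift [ -1.1   0.7 158.6] turn [ 0.0019 -0.0017 -0.002 ]
```

Request:
{"fn": "play_rows", "kwargs": {
  "deltas": [
    [30,[-1,1,30],[0,0,0]],
    [30,[-1,1,70],[0,0,0]],
    [30,[-1,1,110],[0,0,0]],
    [30,[-1,1,140],[0,0,0]],
    [30,[-1,1,155],[0,0,0]],
    [30,[-1,1,159],[0,0,0]],
    [30,[-1,1,159],[0,0,0]]
  ]
}}

```text
clock: 12.68
tcp_pos: [0.6399, -0.0311, 0.1014]
orientation: [2.223, 2.219, 0.006]
contact_force: [-0.8, 0.0, -2.3]
grip_width: 0.0405
```

```bash
python3 -c "
from h import *
to((.639,-.0313,.0927));snap('side','s5',(150,50,350,250),2.5)"
```

```text
t 12.68 tcp [ 0.6399 -0.0311  0.1014] F [-0.8  0.  -2.3] w 0.0405
shift [-0.2 -0.9  8.7] turn [ 0.0035 -0.0018 -0.0019]
```

View pics/s5.png

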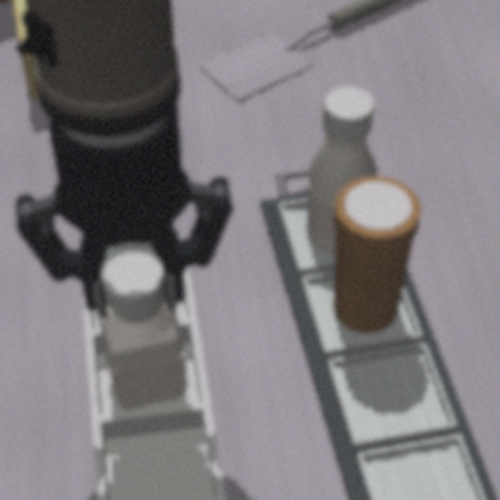

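Square bottle is upright inside the second pocket (145,350). Lowering.

Request:
{"fn": "play_rows", "kwargs": {
  "deltas": [
    [30,[0,-1,4],[0.003,0,0]],
    [30,[0,-1,7],[0.003,0,0]],
    [30,[0,-1,9],[0.003,0,0]],
    [30,[0,-1,10],[0.003,0,0]],
    [30,[0,-1,10.5],[0.003,0,0]]
  ]
}}

```text
clock: 13.35
tcp_pos: [0.6393, -0.0311, 0.0928]
orientation: [-2.223, -2.218, -0.005]
contact_force: [-5.9, 1.6, 15.1]
grip_width: 0.0407
```

Request:
{"fn": "play_rows", "kwargs": {
  "deltas": [
    [30,[0,0,-0.5],[0,0,0]],
    [50,[0,0,-0.5],[0,0,0]],
    [85,[0,0,-0.5],[0,0,0]],
    [85,[0,0,-0.5],[0,0,0]],
    [85,[0,0,-0.5],[0,0,0]],
    [85,[0,0,-15],[0,0,0]],
    [85,[0,0,-50],[0,0,0]],
    [85,[0,0,-110],[0,0,0]]
  ]
}}

```text
clock: 14.35
tcp_pos: [0.638, -0.0312, 0.2032]
orientation: [-2.221, -2.217, -0.0]
contact_force: [1.3, 0.1, -0.2]
grip_width: 0.085
```

```bash
python3 -c "
from h import *
to((.4614,-.0803,.200)); snap('side','s6',(150,50,350,250),2.5)"
```

```text
t 14.35 tcp [ 0.638  -0.0312  0.2032] F [ 1.3  0.1 -0.2] w 0.085
shift [ -49.5 -176.5    3.5] turn [-0.0022 -0.0026 -0.002 ]
```

View pics/s6.png

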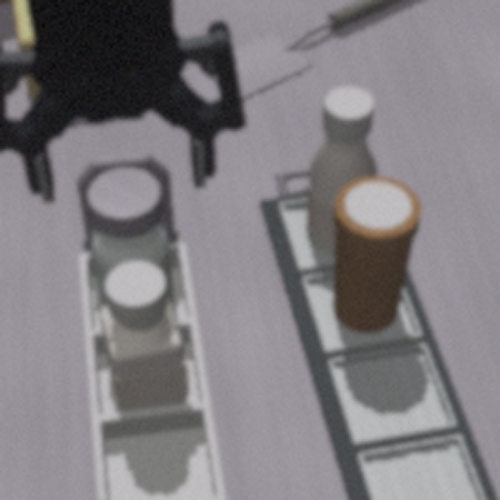

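Square bottle stands upright, released (145,340). Next is the tub.

Request:
{"fn": "play_rows", "kwargs": {
  "deltas": [
    [85,[-12,-43,0],[0,0,0]],
    [85,[-25,-89,0],[0,0,0]],
    [85,[-37,-134,0],[0,0,0]],
    [85,[-47,-168,0],[0,0,0]],
    [85,[-49,-176,0],[0,0,0]],
    [85,[-49,-176,0],[0,0,0]],
    [85,[-49,-176,20],[0,0,0]],
    [85,[-49,-176,40],[0,0,0]]
  ]
}}

```text
clock: 15.4
tcp_pos: [0.4693, -0.0805, 0.1707]
orientation: [2.218, 2.214, 0.019]
contact_force: [0.6, -0.2, -0.1]
grip_width: 0.0852
```

```bash
python3 -c "
from h import *
to((.4614,-.0803,.091))"
```

```text
t 15.4 tcp [ 0.4693 -0.0805  0.1707] F [ 0.6 -0.2 -0.1] w 0.0852
shift [-0.  -9.  79.6] turn [ 0.0139 -0.0029 -0.0019]
```

Request:
{"fn": "play_rows", "kwargs": {
  "deltas": [
    [85,[0,-9,5],[0.014,-0.003,0]],
    [85,[0,-9,15],[0.014,-0.003,0]],
    [85,[0,-9,20],[0.014,-0.003,0]]
  ]
}}

```text
clock: 15.78
tcp_pos: [0.4611, -0.0803, 0.1504]
orientation: [2.223, 2.22, -0.0]
contact_force: [0.1, 0.3, 0.1]
grip_width: 0.0849
```

```bash
python3 -c "
from h import *
to((.4614,-.0803,.091))"
```

```text
t 15.78 tcp [ 0.4611 -0.0803  0.1504] F [0.1 0.3 0.1] w 0.0849
shift [ 0.   0.3 59.4] turn [ 0.0003  0.0003 -0.0014]
```

Request:
{"fn": "play_rows", "kwargs": {
  "deltas": [
    [85,[0,0,20],[0,0,0]],
    [85,[0,0,45],[0,0,0]],
    [85,[0,0,59],[0,0,0]],
    [85,[0,0,59],[0,0,0]],
    [50,[0,0,59],[0,0,0]],
    [50,[0,0,59],[0,0,0]],
    [50,[0,0,59],[0,0,0]],
    [50,[0,0,59],[0,0,0]]
  ]
}}

```text
clock: 16.77
tcp_pos: [0.4618, -0.0804, 0.0924]
orientation: [2.222, 2.219, 0.002]
contact_force: [-2.0, 0.4, 6.8]
grip_width: 0.0605
```

Request:
{"fn": "play_rows", "kwargs": {
  "deltas": [
    [50,[0,0,0],[0,0,0]],
    [50,[0,0,0],[0,0,0]],
    [50,[0,0,-8],[0,0,0]],
    [50,[0,0,-25],[0,0,0]],
    [50,[0,0,-55],[0,0,0]],
    [50,[0,0,-95],[0,0,0]],
    [50,[0,0,-135],[0,0,0]],
    [50,[0,0,-155],[0,0,0]]
  ]
}}

```text
clock: 17.77
tcp_pos: [0.4622, -0.0811, 0.2504]
orientation: [2.222, 2.216, 0.007]
contact_force: [0.5, 0.3, -1.2]
grip_width: 0.0605
```

```bash
python3 -c "
from h import *
to((.638,.0487,.25));snap('side','s7',(150,0,400,280),2.0)"
```

```text
t 17.77 tcp [ 0.4622 -0.0811  0.2504] F [ 0.5  0.3 -1.2] w 0.0605
shift [130.2 175.5   1.5] turn [ 0.0056 -0.0011 -0.0025]
```

View pics/s7.png

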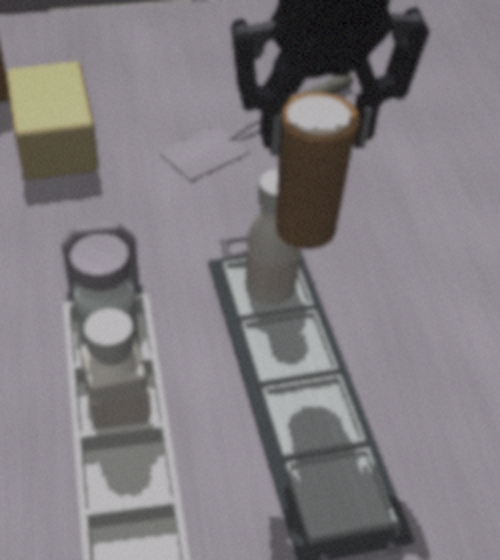

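Tub hangs upright in the grip (315,165).

Request:
{"fn": "play_rows", "kwargs": {
  "deltas": [
    [50,[13,18,0],[0,0,0]],
    [50,[38,51,0],[0,0,0]],
    [50,[68,91,0],[0,0,0]],
    [50,[98,132,0],[0,0,0]],
    [50,[122,164,0],[0,0,0]],
    [50,[130,175,0],[0,0,0]],
    [50,[130,175,0],[0.003,0,0]],
    [50,[130,175,0],[0.003,0,0]]
  ]
}}

```text
clock: 18.82
tcp_pos: [0.6376, 0.0466, 0.2538]
orientation: [2.225, 2.214, 0.006]
contact_force: [-0.1, 0.0, -1.7]
grip_width: 0.0603
```

```bash
python3 -c "
from h import *
to((.638,.0487,.0964))"
```

```text
t 18.82 tcp [0.6376 0.0466 0.2538] F [-0.1  0.  -1.7] w 0.0603
shift [  2.   -0.3 157.4] turn [ 0.0043 -0.0011 -0.0049]
```

Request:
{"fn": "play_rows", "kwargs": {
  "deltas": [
    [50,[2,0,30],[0.004,0,-0.004]],
    [50,[2,0,70],[0.004,0,-0.004]],
    [50,[2,0,110],[0.004,0,-0.004]],
    [50,[2,0,140],[0.004,0,-0.004]],
    [50,[2,0,153],[0.004,0,-0.004]],
    [50,[2,0,157],[0.004,0,-0.004]],
    [50,[2,0,157],[0.004,0,-0.004]]
  ]
}}

```text
clock: 19.7
tcp_pos: [0.6388, 0.0485, 0.0979]
orientation: [2.223, 2.22, 0.004]
contact_force: [-0.8, 0.1, -1.3]
grip_width: 0.0605
```

```bash
python3 -c "
from h import *
to((.638,.0487,.0884));snap('side','s8',(150,80,350,280),2.5)"
```

```text
t 19.7 tcp [0.6388 0.0485 0.0979] F [-0.8  0.1 -1.3] w 0.0605
shift [ 0.2 -0.9  9.5] turn [ 0.0019 -0.0013 -0.0012]
```

View pics/s8.png

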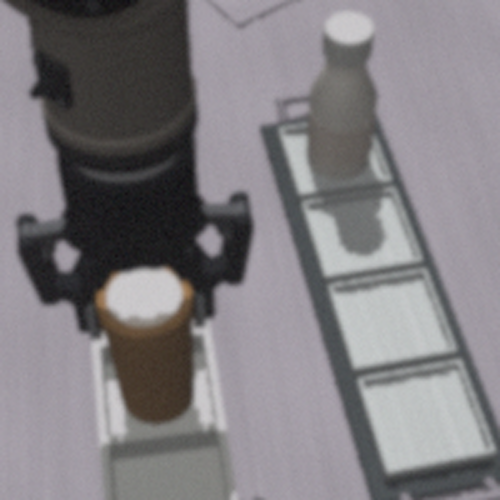

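Tub is in the third pocket (150,350), upright. Lowering.

Request:
{"fn": "play_rows", "kwargs": {
  "deltas": [
    [50,[0,-1,4],[0,0,0]],
    [50,[0,-1,8],[0,0,0]],
    [50,[0,-1,10],[0,0,0]],
    [50,[0,-1,11],[0,0,0]],
    [50,[0,-1,11],[0,0,0]]
  ]
}}

```text
clock: 20.38
tcp_pos: [0.6381, 0.0486, 0.0885]
orientation: [-2.223, -2.22, -0.005]
contact_force: [-5.4, 0.8, 11.3]
grip_width: 0.0603
```

Request:
{"fn": "play_rows", "kwargs": {
  "deltas": [
    [50,[0,0,-0.5],[0,0,0]],
    [70,[0,0,-0.5],[0,0,0]],
    [85,[0,0,-0.5],[0,0,0]],
    [85,[0,0,-0.5],[0,0,0]],
    [85,[0,0,-0.5],[0,0,0]],
    [85,[0,0,-15],[0,0,0]],
    [85,[0,0,-60],[0,0,0]],
    [85,[0,0,-120],[0,0,0]]
  ]
}}

```text
clock: 21.38
tcp_pos: [0.637, 0.0483, 0.2096]
orientation: [-2.222, -2.219, -0.002]
contact_force: [1.3, 0.7, 0.5]
grip_width: 0.0848
```

```bash
python3 -c "
from h import *
to((.4675,-.1653,.215)); snap('side','s9',(150,80,350,280),2.5)"
```

```text
t 21.38 tcp [0.637  0.0483 0.2096] F [1.3 0.7 0.5] w 0.0848
shift [-213.8 -169.2   -5.8] turn [-0.     -0.0018 -0.0014]
```

View pics/s9.png

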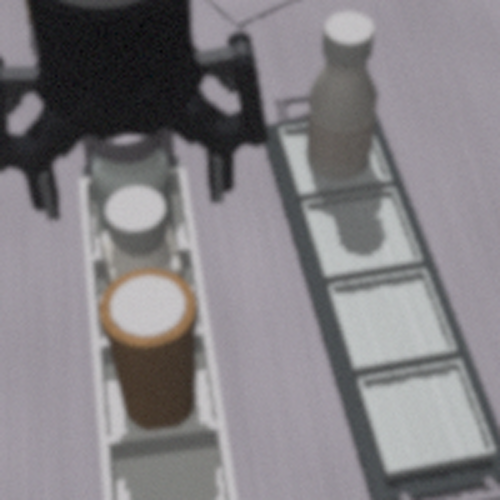

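Tub released upright (148,350). Now the tall bottle.

Request:
{"fn": "play_rows", "kwargs": {
  "deltas": [
    [85,[-38,-30,-6],[0,0,0]],
    [85,[-80,-63,-6],[0,0,0]],
    [85,[-122,-96,-6],[0,0,0]],
    [85,[-164,-130,-6],[0,0,0]],
    [85,[-200,-158,-6],[0,0,0]],
    [85,[-214,-169,-6],[0,0,0]],
    [85,[-214,-169,-6],[0,0,0]],
    [85,[-214,-169,-6],[0,0,0]]
  ]
}}

```text
clock: 22.42
tcp_pos: [0.4736, -0.1648, 0.2221]
orientation: [2.217, 2.216, 0.02]
contact_force: [0.3, -0.1, 0.2]
grip_width: 0.0848
```

```bash
python3 -c "
from h import *
to((.4675,-.1653,.116))"
```

```text
t 22.43 tcp [ 0.4736 -0.1648  0.2221] F [ 0.3 -0.1  0.2] w 0.0848
shift [ -1.   -7.6 106. ] turn [ 0.014  -0.0044 -0.0002]
```

Request:
{"fn": "play_rows", "kwargs": {
  "deltas": [
    [85,[-1,-7.5,10],[0.014,-0.004,0]],
    [85,[-1,-7.5,40],[0.014,-0.004,0]],
    [85,[-1,-7.5,60],[0.014,-0.004,0]],
    [85,[-1,-7.5,60],[0.014,-0.004,0]]
  ]
}}

```text
clock: 22.92
tcp_pos: [0.4658, -0.1645, 0.1602]
orientation: [-2.218, -2.22, 0.005]
contact_force: [-0.2, 0.2, 0.3]
grip_width: 0.0852
```

```bash
python3 -c "
from h import *
to((.4675,-.1653,.116))"
```

```text
t 22.93 tcp [ 0.4658 -0.1645  0.1602] F [-0.2  0.2  0.3] w 0.0852
shift [-0.8  1.9 44.2] turn [-0.0046 -0.0002  0.0012]
```

Request:
{"fn": "play_rows", "kwargs": {
  "deltas": [
    [85,[-1,2,15],[-0.004,0,0]],
    [85,[-1,2,35],[-0.004,0,0]],
    [85,[-1,2,44],[-0.004,0,0]],
    [85,[-1,2,44],[-0.004,0,0]],
    [25,[-1,2,44],[-0.004,0,0]],
    [25,[-1,2,44],[-0.004,0,0]],
    [25,[-1,2,44],[-0.004,0,0]],
    [25,[-1,2,44],[-0.004,0,0]]
  ]
}}

```text
clock: 23.92
tcp_pos: [0.4679, -0.1656, 0.1169]
orientation: [-2.22, -2.223, -0.001]
contact_force: [-1.9, 0.2, 5.9]
grip_width: 0.0369
```

Request:
{"fn": "play_rows", "kwargs": {
  "deltas": [
    [25,[0,0,0],[0,0,0]],
    [25,[0,0,0],[0,0,0]],
    [25,[0,0,-8],[0,0,0]],
    [25,[0,0,-25],[0,0,0]],
    [25,[0,0,-55],[0,0,0]],
    [25,[0,0,-95],[0,0,0]],
    [25,[0,0,-130],[0,0,0]],
    [25,[0,0,-150],[0,0,0]]
  ]
}}

```text
clock: 24.92
tcp_pos: [0.4683, -0.1663, 0.2696]
orientation: [2.22, 2.22, 0.004]
contact_force: [0.3, 1.3, -3.2]
grip_width: 0.0368
```

```bash
python3 -c "
from h import *
to((.6371,.1287,.265))"
```

```text
t 24.93 tcp [ 0.4683 -0.1663  0.2696] F [ 0.3  1.3 -3.2] w 0.0368
shift [295.  168.9   5.3] turn [ 0.0034 -0.0005  0.0002]
```

Request:
{"fn": "play_rows", "kwargs": {
  "deltas": [
    [25,[20,11,0],[0,0,0]],
    [25,[60,34,0],[0,0,0]],
    [25,[110,63,0],[0,0,0]],
    [25,[160,92,0],[0,0,0]],
    [25,[210,120,0],[0,0,0]],
    [25,[260,149,0],[0,0,0]],
    [25,[287,164,0],[0,0,0]],
    [25,[295,169,0],[0,0,0]]
  ]
}}

```text
clock: 25.92
tcp_pos: [0.6374, 0.1313, 0.2706]
orientation: [2.216, 2.224, 0.004]
contact_force: [-1.0, -0.5, -3.0]
grip_width: 0.0369
```

Request:
{"fn": "play_rows", "kwargs": {
  "deltas": [
    [25,[0,0,0],[0,0,0]]
  ]
}}

```text
clock: 26.05
tcp_pos: [0.6372, 0.1302, 0.271]
orientation: [2.216, 2.223, 0.003]
contact_force: [0.1, -0.1, -2.9]
grip_width: 0.0367
```

```bash
python3 -c "
from h import *
to((.6371,.1287,.1209))"
```

```text
t 26.05 tcp [0.6372 0.1302 0.271 ] F [ 0.1 -0.1 -2.9] w 0.0367
shift [ -1.4  -0.6 150.1] turn [0.0033 0.0009 0.0029]
```

Request:
{"fn": "play_rows", "kwargs": {
  "deltas": [
    [25,[-1,-1,25],[0.003,0,0]],
    [25,[-1,-1,65],[0.003,0,0]],
    [25,[-1,-1,105],[0.003,0,0]],
    [25,[-1,-1,135],[0.003,0,0]],
    [25,[-1,-1,146],[0.003,0,0]],
    [25,[-1,-1,150],[0.003,0,0]],
    [25,[-1,-1,150],[0.003,0,0]]
  ]
}}

```text
clock: 26.92
tcp_pos: [0.6374, 0.1287, 0.1222]
orientation: [2.218, 2.223, 0.001]
contact_force: [-0.3, -0.2, -2.8]
grip_width: 0.037
```

```bash
python3 -c "
from h import *
to((.6371,.1287,.1129));snap('side','s10',(150,120,350,320),2.5)"
```

```text
t 26.93 tcp [0.6374 0.1287 0.1222] F [-0.3 -0.2 -2.8] w 0.037
shift [-0.  -0.3  9.3] turn [0.0019 0.0006 0.0024]
```

View pics/s10.png

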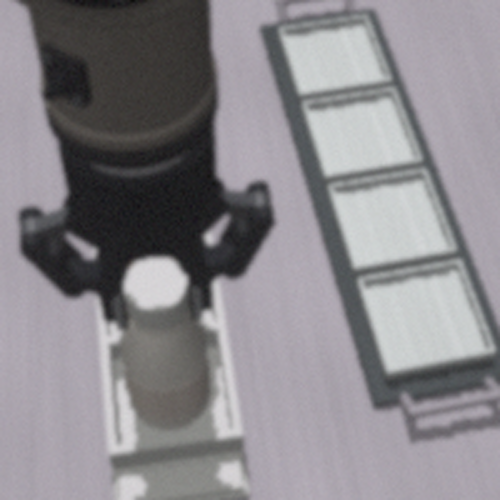

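Tall bottle is in the fourth pocket (170,370), upright. Lowering.

Request:
{"fn": "play_rows", "kwargs": {
  "deltas": [
    [25,[0,0,4],[0,0,0]],
    [25,[0,0,8],[0,0,0]],
    [25,[0,0,10],[0,0,0]],
    [25,[0,0,11],[0,0,0]],
    [25,[0,0,11],[0,0,0]]
  ]
}}

```text
clock: 27.6
tcp_pos: [0.6378, 0.1289, 0.113]
orientation: [2.218, 2.223, 0.004]
contact_force: [-4.0, -0.7, 10.4]
grip_width: 0.0366
```

Request:
{"fn": "play_rows", "kwargs": {
  "deltas": [
    [25,[0,0,-0.5],[0,0,0]],
    [50,[0,0,-0.5],[0,0,0]],
    [85,[0,0,-0.5],[0,0,0]],
    [85,[0,0,-0.5],[0,0,0]],
    [85,[0,0,-0.5],[0,0,0]],
    [85,[0,0,-15],[0,0,0]],
    [85,[0,0,-60],[0,0,0]],
    [85,[0,0,-120],[0,0,0]]
  ]
}}

```text
clock: 28.6
tcp_pos: [0.6368, 0.1287, 0.234]
orientation: [2.218, 2.223, 0.0]
contact_force: [1.0, 0.6, -0.9]
grip_width: 0.0849
```

Request:
{"fn": "play_rows", "kwargs": {
  "deltas": [
    [85,[0,-30,0],[0,0,0]],
    [85,[0,-80,0],[0,0,0]],
    [85,[0,-130,0],[0,0,0]],
    [85,[0,-160,0],[0,0,0]],
    [85,[0,-160,0],[0,0,0]]
  ]
}}

```text
clock: 29.22
tcp_pos: [0.4751, 0.1285, 0.2347]
orientation: [-2.217, -2.224, -0.002]
contact_force: [-0.1, 0.5, 0.2]
grip_width: 0.0847
```

```bash
python3 - <<'E'
from h import *
a,d=snap('top','t11',(140,90,400,290),3)
w=cloud('top',d)
for n,x,y,h in (('jar',.64,-.111,.132),('sq',.639,-.031,.126),('tub',.638,.049,.121),('tall',.637,.129,.146)):
    m=(np.hypot(w[...,0]-x,w[...,1]-y)<.04)&(abs(w[...,2]-h)<.008); q=w[m]; print(n,m.sum(),q.mean(0).round(4),np.median(q[:,2]).round(4))
E
```

```text
jar 843 [ 0.6396 -0.1115  0.1316] 0.1317
sq 517 [ 0.6384 -0.0304  0.1256] 0.1257
tub 1101 [0.6371 0.0484 0.121 ] 0.1211
tall 462 [0.6371 0.1282 0.1455] 0.1457
```

View pics/t11.png

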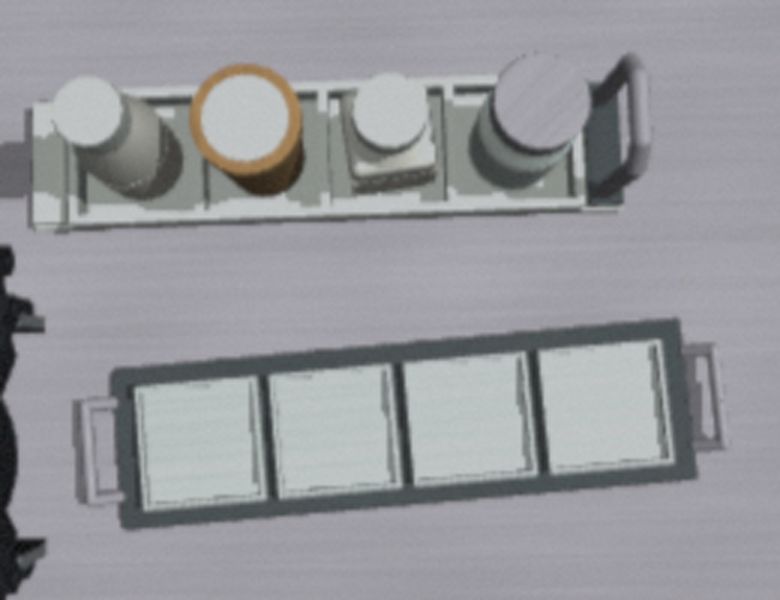

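All four stand in the carrier. From the handle (625,125) they are jar (540,100), square bottle (390,110), tub (245,120) and tall bottle (90,110). Their tops are at floor-seated heights and the dishes are empty.

```bash
python3 -c "
from h import *
st(); print(r.hand_in())"
```

```text
{'clock': 29.275, 'joints': [-1.0157, 0.1965, 0.7235, 2.0122, -0.1571, 0.9848, -0.2118], 'tcp_pos': [0.4767, 0.1286, 0.235], 'orientation': [2.2181, 2.2246, 0.0038], 'contact_force': [0.7447, 0.5725, -0.0283], 'grip_width': 0.0851}
[[-0.003, 1.0, 0.002], [1.0, 0.003, 0.002], [0.002, 0.002, -1.0]]
the job is handed in; nothing more can be done
None
```

All four containers are in the carrier in filling order, and I handed the job in at about 29 s. From the handle, which is at the −y end, the order is glass jar, square bottle, tub, tall bottle.

I took each one by its cap or lid with a 40 N grip, lowered it until it touched the pocket floor (about 10–15 N), and let go.

The last top picture showed all four upright in their pockets and all four dishes empty. The depth readings agreed: the tops were at 131.7, 125.7, 121.1 and 145.7 mm against 132, 126, 121 and 146 mm expected. Each was within about 1 mm of its pocket centre, and the gripper was clear of everything. No check failed or disagreed.

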